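# Bring the empty spindle of the drying stand to the front and rack the hour wheel

## Robot

A 7-joint arm with a two-finger parallel gripper is mounted at the origin on the work surface. World frame = base frame: x ahead of the robot, y to its left, z up, the work surface at z = 0. Lengths are in m, angles in degrees, forces in N, time in s.
With the tool pointing down it reaches from about 0.4 to 0.9 m from the base axis. Payload 5.5 kg.
Tool frame: the origin (TCP) lies on the centre line of the jaws, within the pads' length; the fingertips stand 8 mm ahead of it and the grasp point (between the pads) lies 11 mm behind it (tips_ahead is the distance from the TCP to the fingertips, in m); z points along the fingers, y is the line along which they close (so a half turn about z gives the same grasp; the last joint's range is limited). The gripper opens to 85 mm and grips with 20 to 120 N. Pads are 22 mm wide; open, the fingers measure 114 mm over their backs; the gripper's body (76 mm by 85 mm) begins 54 mm behind the grasp point. The pads swing forward as they close: fully open they stand 13 mm farther back than shut.
Start: joints at [-60.149, 28.699, -24.465, 88.831, 12.651, 65.22, -12.049], TCP at [0.166, 0.629, 0.239] pointing down, gripper open.
Joint ranges: [-164.97, 164.97], [-17.58, 116.51], [-87.97, 89.64], [11.32, 138.91], [-80.73, 260.73], [10.89, 115.49], [-147.41, 147.41]. Speed limits (degrees/s): [147.25, 147.25, 180, 180, 180, 180, 180].

## Interface

Orientations are given as [roll, pitch, yaw] about the fixed x, y, z axes, in that order (R = Rz(yaw) Ry(pitch) Rx(roll)).
In Python, from cell import get_obs, get_image, job_done, boxes_of, outline_of, tip_of, tips_ahead gives the robot as it stands. The module is installed in compiled form; this text tells all that it offers.
- The arm moves only by the shell command python3 -m handwheel 'ROWS' [OPENING] [FORCE]. ROWS is JSON, one flat list of numbers, 4 for each row, row after row: the shift along the tool's x, y, z in mm, then the turn about the tool's z in rad. A call has 1 to 12 rows; each row shifts and turns the commanded pose from where the row before left it, along the tool's axes as they then stand; what a row does not reach is not made up. A row lasts 1/12 s, in which the tool goes at most 41.7 mm and 7.16 degrees, less where a joint would pass 70% of its speed; a pose out of reach is approached as far as the arm can. A call with a gripper value outside its range is refused whole. OPENING is the closure, from 0 (fully open) to 1 (shut), set as the call begins (- or left out, the last holds). The fingers move at their own pace and stop on an object; FORCE is the grip in N (left out, the last holds). Time passes only in rows, so rows that do not move let the fingers close. It gives the time, the measured TCP pose, the force, the opening and the grip force at its end, in the units of the state.
- get_obs(): the state, without advancing time (a new reading comes with each control period).
- get_image(name): name is "side" or "top"; returns a dict with "color" (384x512x3 uint8, blue, green, red), "depth" (384x512 float32, m along the optical axis (not along the pixel's ray), 0 where there is no reading), "intrinsics" (3x3 intrinsics, pixels), "R" (3x3) and "t" (3): a world point X has camera coordinates R X + t. Camera axes: x right, y down, z forward; pixel columns grow to the right and rows downward; lengths in m; the calibration is good to about 2 mm. A picture is of the moment at which its call begins.
- job_done(): hands the job in; it is judged then, once.
Trained networks look in a picture, given as the dict that the camera call returned (one of the last four; its "shot" number tells which), for a name from the list of things; names that differ only in an ending like _2 or _b are one class to them, and where a whole thing is asked for, a point or a joint stands for the part that bears it (a point fixed in the world has none). Each returns a list of dicts, best first, with "p" (0 to 1); they miss things now and then, are a little off and sometimes report something else, mostly with a low value. They report only what shows in the picture. A call takes as long as a camera call.
- boxes_of(query, picture): "bbox" ([left, top, right, bottom] in pixels, round what is visible of it).
- outline_of(query, picture): "pixels" (384x512 bool, what is visible of it) and "bbox" ([left, top, right, bottom] in pixels, round what is visible of it).
- tip_of(query, picture): "xy" ([column, row] in pixels: a listed point, or the origin of a listed thing).
The state is a dict: "time": time; "q": joint angles; "joint_vel": joint speeds; "joint_efforts": joint torques, N m; "tool_pos": TCP position; "tcp_rot": TCP orientation; "contact_force": force on the tool from outside, world axes, zero at the start; "ft_torque": the same for the moment, N m; "finger_gap": opening from 0.0 (shut) to 1.0 (fully open); "grip_force": force on a finger pad.
Only numpy, scipy, OpenCV 4.12 (cv2) and the standard library are available. Lean on these libraries where they do the work, as an engineer would, in place of code of your own. Each camera call takes 0.05 s, during which the arm holds its last target. There are 200 camera calls.

## Task

By pressing lightly on the bare margin of the revolving drying stand's deck, first turn it until its one empty spindle is in line with the brass pointer at the front of the stand. Then take the hour wheel out of the washing tray, set it over that spindle with its pipe up and let it down gently until it sits fully home on the collar, with the spindle still at the front. Never load the deck with more than 15 N (about a kilogram and a half), do not push or bump the spindle or the parts already racked, and leave the jar, the brush holder and the bezel where they stand.

Things in the scene. Friction and masses are not known exactly. Their poses are not given: they have to be found in the camera images.
- stand: Foot of the revolving drying stand: fixed round black iron casting, 236 mm across; origin on its axis at bench level. A brass pointer strip with an upturned end, 16 mm wide and 48 mm high, sticks out along its -x axis to 202 mm from the axis: that side is the stand's front. A central bearing carries the round mahogany deck.
- deck_top (a point): Centre of the deck's top, 75 mm above the bench. The deck: hard mahogany disc 310 mm across, 16 mm thick, smooth brass hoop. Its margin, 117 to 153 mm from the axis, is bare all round, but warped: up to 2.5 mm high or low by the place. A fingertip pressed down there with 7 to 11 N and moved on a circle about the axis carries the deck along by friction; 0.3 mm changes the force by several newtons.
- deck (a joint): Angle of the deck in rad, counter-clockwise from above; 0 or any whole turn: empty spindle exactly at the pointer. Turns freely either way against about 0.6 N m of friction (some 4.3 N at the margin), stays where left. The bearing is not level: the deck leans up to 1.1 degrees in an unknown direction that stays put as it turns, so a point on the margin rises or sinks by up to 3 mm as it goes round.
- spindle: The one empty spindle of the deck: an upright steel pin 8 mm in diameter, 32 mm long, with a tapered tip, on a brass collar 22 mm in diameter and 6 mm high; its origin is the foot of the collar, on the deck's top, 78 mm from the deck's axis. It and the racked parts stand about a degree out of square with the deck. Not to be pushed with the hand.
- spindle_seat (a point): Centre of the top of that spindle's collar, where the wheel comes to sit, about 81 mm above the bench; the pin rises 32 mm above it.
- parked_parts: Parts already racked and fixed on the deck's three other spindles, 78 mm from the axis, at 90, 180 and 270 degrees from the empty one: a grooved winding barrel 56 mm across, a pair of toothed wheels 54 and 40 mm across, a grooved pulley 60 mm across; tips of their pins at most 39 mm above the deck. Origin on the deck's axis at its top. Not to be touched.
- tray: Washing tray, fixed: mahogany walls 10 mm thick and 60 mm high, outside 300 mm along its x and 230 mm along its y, tin lining; its inner floor is 30 mm above the bench; a brass drain funnel 58 mm across is let into the floor near its +x +y corner, flange 2 mm proud. Origin under its centre at bench level.
- wheel_mid (a point): The hour wheel, loose, brass, about 120 g: a flat toothed wheel 62 mm across and 4 mm thick with four arms and, in its middle, an upright pipe 20 mm in outer diameter with an 11 mm bore right through; 26 mm high overall, lying pipe up on the tray's floor. This point is on its axis half-way up (13 mm above its underside); z points up along the pipe. Grasp it by the pipe.
- jar: Green glass jar with nickel cap, 76 mm across, 94 mm high, loose bystander; origin at the centre of its underside.
- brush_holder: Nickel cup 64 mm across and 84 mm high with three brushes standing in it to 150 mm, loose bystander; origin at the centre of its underside.
- bezel: Bronze clock bezel, a ring 132 mm across and 14 mm high with a hinge lug, lying flat, loose bystander; origin at the centre of its underside.

How it is judged (in metres and radians):
On the way, in this order (a step that is already met when the one before it is completed fails the run):
1. the empty spindle has been brought in line with the pointer (within 9 mm, about 6 degrees) and the deck left at rest, free of the hand, with the hour wheel still lying in the tray (y of spindle in the frame of stand between -0.009 and 0.009 m and x of spindle in the frame of stand below -0.06 m and velocity of joint deck between -0.02 and 0.02 rad/s and contact force between stand and the arm below 0.1 N and contact force between stand and the fingers below 0.1 N and height (world z) of wheel_mid below 0.05 m), for 0.2 s.
2. the hour wheel sits fully home on that spindle, pipe up (z of wheel_mid in the frame of spindle_seat between 0.01 and 0.0155 m and horizontal distance between wheel_mid and spindle_seat below 0.004 m and angle between wheel_mid's own z axis and vertical below 0.08 rad), for 0.2 s.
At the end, for the whole second after the job is handed in: The hour wheel is over the empty spindle, pipe up and flat (within 0.08 rad), its underside within 2.5 mm of the collar and its axis within 4 mm of the spindle's; the spindle is within 9 mm (about 6 degrees) of the line from the stand's axis to the pointer; the deck is at rest (all of step 2 and y of spindle in the frame of stand between -0.009 and 0.009 m and x of spindle in the frame of stand below -0.06 m and velocity of joint deck between -0.02 and 0.02 rad/s); the robot touches nothing.
It fails at once if the deck and what it carries are loaded with more than 15 N (contact force between stand and anything else above 15 N).
It fails at once if the hand or arm pushes the spindle with more than 2 N (contact force between any of the fingers, the arm and spindle above 2 N).
It fails at once if the racked parts are bumped with more than 2 N (contact force between parked_parts and anything else above 2 N).
It fails at once if the jar, brush holder or bezel is moved by more than 15 mm (distance of any of jar, brush_holder, bezel from where it was at the start of the episode above 0.015 m).
It also fails if it takes over 72 s, if anything falls off the work surface, if the arm or the gripper's body presses on something with over 40 N, if the wrist force passes 120 N, or if a joint passes its speed limit or range.

## Working session

There is one attempt and no reset: what is moved stays moved. The work goes in short steps, Python scripts to look and compute and a shell command to move; the robot and the scene stay as the last step left them, time stands still between calls to the robot, and variables do not carry over. Pictures are saved under pics/ and viewed, at most 10 in all, crops included, and the job is handed in when it is done.

```bash
mkdir -p pics
cat > h.py <<'E'
import numpy as np, cv2
from cell import *
def ray(px,p,z):
    "world point on plane z seen at pixel px"
    R,t,K=p["R"],p["t"],p["intrinsics"]
    d=R.T@np.linalg.solve(K,[px[0],px[1],1.]); c=-R.T@t
    return c+d*(z-c[2])/d[2]
def cloud(p):
    D=p["depth"];v,u=np.mgrid[:384,:512];K=p["intrinsics"]
    X=np.stack([(u-K[0,2])/K[0,0]*D,(v-K[1,2])/K[1,1]*D,D],-1)
    return (X-p["t"])@p["R"]
E
python3 - <<'E'
from h import *
np.set_printoptions(precision=4,suppress=True)
o=get_obs();print(o)
a=get_image("top");b=get_image("side")
cv2.imwrite("pics/top.png",a["color"]);cv2.imwrite("pics/side.png",b["color"])
Z=dict(stand=0,deck_top=.075,spindle=.075,spindle_seat=.081,wheel_mid=.043,tray=0,jar=0,brush_holder=0,bezel=0)
for p,n in((a,"top"),(b,"side")):
    print(n,"cam",-p["R"].T@p["t"])
    for k,z in Z.items():
        r=tip_of(k,p)[:2]
        for e in r: print(n,k,round(e["p"],2),np.array(e["xy"]),ray(e["xy"],p,z))
E
```

```text
{'time': 0.0, 'q': array([-60.1501,  28.7543, -24.4544,  88.8913,  12.6496,  65.2211,
       -12.0485]), 'joint_vel': array([-0.0163,  0.0174,  0.0517,  0.0504, -0.0299, -0.0404,  0.0243]), 'joint_efforts': array([  0.0002, -56.9511,  -5.8166, -28.0939,   0.0105,   0.0121,
        -0.    ]), 'tool_pos': array([0.1656, 0.6279, 0.2383]), 'tcp_rot': array([-179.8868,   -0.0053,  165.2346]), 'contact_force': array([-0.3132,  0.078 , -0.0207]), 'ft_torque': array([-0.0211, -0.0483,  0.0021]), 'grip_force': 0.0, 'finger_gap': 0.9978481024317919}
top cam [0.3469 0.0028 1.4424]
top stand 0.73 [318.9 208. ] [ 0.5979 -0.1957  0.    ]
top stand 0.72 [134.8 218.3] [0.5466 0.4656 0.    ]
top deck_top 0.87 [319.3 203.2] [ 0.6016 -0.1869  0.075 ]
top spindle 0.51 [333.8 184.2] [ 0.6695 -0.2379  0.075 ]
top spindle 0.3 [319.5 204.7] [ 0.5963 -0.1876  0.075 ]
top spindle_seat 0.54 [334.7 184.8] [ 0.6661 -0.2399  0.081 ]
top wheel_mid 0.58 [211.7 231.6] [0.4999 0.1816 0.043 ]
top tray 0.72 [213.6 210.4] [0.5812 0.1839 0.    ]
top jar 0.71 [269.8 157.2] [ 0.7853 -0.0153  0.    ]
top jar 0.63 [401.4 235
[... 324 characters left out ...]
 -0.2145  0.075 ]
side deck_top 0.24 [256.  260.7] [0.552  0.2538 0.075 ]
side spindle 0.44 [256.8 157.7] [ 0.6726 -0.2408  0.075 ]
side spindle_seat 0.56 [237.5 346.9] [0.5286 0.5114 0.081 ]
side spindle_seat 0.36 [258.3 155.5] [ 0.6688 -0.2476  0.081 ]
side wheel_mid 0.8 [280.5 251.7] [0.5001 0.173  0.043 ]
side tray 0.61 [251.3 258.6] [0.5829 0.1808 0.    ]
side tray 0.18 [280.3 248.3] [0.5093 0.1172 0.    ]
side jar 0.73 [210.2 205.2] [ 0.7798 -0.0213  0.    ]
side jar 0.64 [269.7 165. ] [ 0.6384 -0.3183  0.    ]
side brush_holder 0.97 [239.8 348.6] [0.5367 0.4662 0.    ]
side brush_holder 0.25 [270.2 165.9] [ 0.6351 -0.3126  0.    ]
side bezel 0.7 [305.  144.3] [ 0.5288 -0.5137  0.    ]
```

Run:
```python
from h import *
np.set_printoptions(precision=4,suppress=True)
a=get_image("top");C=cloud(a)
cv2.imwrite("pics/top2.png",cv2.resize(a["color"],(800,600),interpolation=cv2.INTER_CUBIC))
cv2.imwrite("pics/crop.png",cv2.resize(a["color"][140:280,180:400],(800,509),interpolation=cv2.INTER_CUBIC))
# deck: brown pixels z in .06...09 around
c=np.array([.6,-.19])
r=np.hypot(C[...,0]-c[0],C[...,1]-c[1])
m=(r<.2)&(C[...,2]>.062)&(C[...,2]<.09)&(a["depth"]>0)
v,u=np.nonzero(m.astype(np.uint8))
cnt=max(cv2.findContours(m.astype(np.uint8),0,2)[0],key=cv2.contourArea)
e=cv2.fitEllipse(cv2.convexHull(cnt));print("ellipse",e,ray(e[0],a,.075))
P=C[m];print(P[:,:2].min(0),P[:,:2].max(0),(P[:,:2].min(0)+P[:,:2].max(0))/2)
# front pointer: low points outside the deck
m=(r>.158)&(r<.23)&(C[...,2]>.02)&(C[...,2]<.06)&(C[...,1]<0.02)
print("pointer",np.c_[C[m],a["color"][m]][:40])
m=(r<.11)&(C[...,2]>.085)
v,u=np.nonzero(m);print(len(v))
n,l,s,ce=cv2.connectedComponentsWithStats(m.astype(np.uint8))
for i in range(1,n):
    if s[i,4]>3: print(s[i],ce[i],C[l==i].mean(0),C[l==i][:,2].max())
# margin heights/plane
m=(np.abs(r-.135)<.016)&(np.abs(C[...,2]-.075)<.02)
P=C[m];A=np.c_[P[:,:2]-c,np.ones(len(P))];s=np.linalg.lstsq(A,P[:,2],rcond=None)[0];print("plane",s,np.std(P[:,2]-A@s))
```

```text
ellipse ((320.96929931640625, 200.8746795654297), (88.48539733886719, 91.08086395263672), 113.79891204833984) [ 0.6098 -0.1928  0.075 ]
[ 0.4591 -0.3481] [ 0.7684 -0.038 ] [ 0.6137 -0.1931]
pointer [[  0.7766  -0.0514   0.0459  36.      58.      32.    ]
 [  0.7681  -0.0477   0.0492  32.      58.      28.    ]
 [  0.7611  -0.0438   0.0598  35.      60.      27.    ]
 [  0.7692  -0.0484   0.0327  35.      57.      30.    ]
 [  0.7625  -0.0445   0.0424  34.      60.      30.    ]
 [  0.7551  -0.037    0.0543  31.      57.      29.    ]
 [  0.7579  -0.0408   0.0451  35.      60.      31.    ]
 [  0.763   -0.045    0.0282  32.      56.      28.    ]
 [  0.7518  -0.03     0.0524  34.      61.      29.    ]
 [  0.7532  -0.0336   0.0479  32.      57.      27.    ]
 [  0.7556  -0.0374   0.04    31.      58.      28.    ]
 [  0.757   -0.0412   0.0354  34.      57.      30.    ]
 [  0.7488  -0.0158   0.049   41.      75.      34.    ]
 [  0.747   -0.0193   0.0555  39.      72.      35.    ]
 [  0.7479  -0.0229   0.0526  41.      69.      34.    ]
 [  0.7508  -0.0266   0.043   36.      64.     
[... 1253 characters left out ...]
 188.    ]
 [  0.4271  -0.1871   0.0539  79.     187.     230.    ]
 [  0.4275  -0.1914   0.0474  82.     205.     236.    ]]
569
[297 175  18  17 228] [305.4079 183.2237] [ 0.6656 -0.1371  0.0978] 0.10549393850666917
[335 182   6   5  13] [337.4615 183.6154] [ 0.6663 -0.2462  0.0986] 0.11677628979430053
[318 198   3   5   8] [319.    199.875] [ 0.6111 -0.1845  0.0858] 0.0870057990544514
[322 198   4   4   5] [323.6 199.6] [ 0.6121 -0.2001  0.087 ] 0.087450624291162
[330 207  18  17 216] [338.6481 214.9074] [ 0.5571 -0.2462  0.1084] 0.11722286772486878
[300 209  13  12  93] [305.4946 214.5699] [ 0.5571 -0.1368  0.101 ] 0.11499289376449923
plane [ 0.0152 -0.0092  0.0748] 0.0034467603132016787
```

View pics/crop.png

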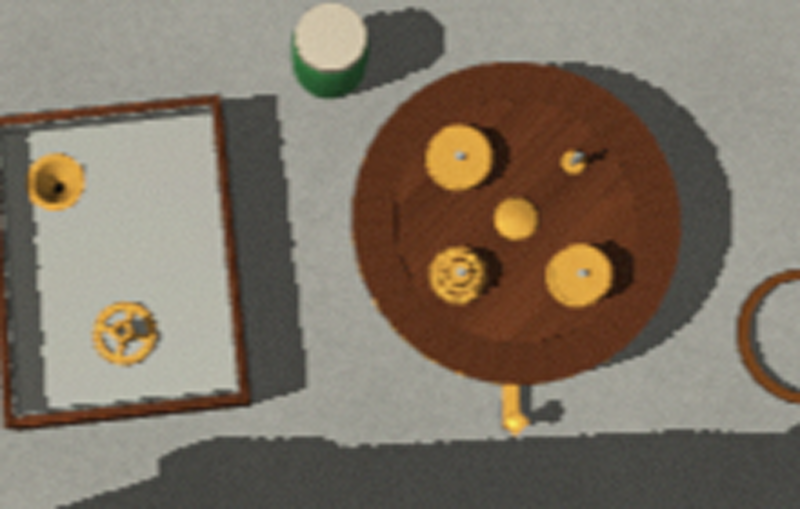

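View pics/side.png

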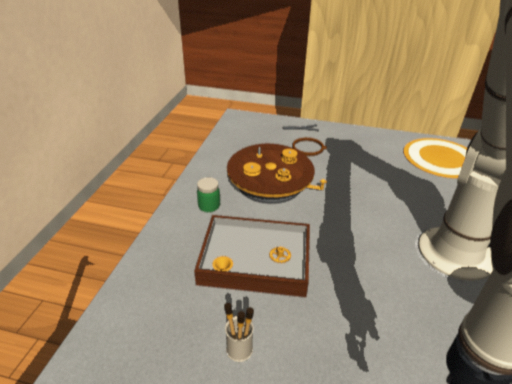

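The overview shows the empty spindle at about (337,184), with the deck centre at about (321,200). The brass pointer points towards the robot and ends at about (321,256). The wheel is at about (214,231), and the bezel, jar and brush holder are clear of the work. The spindle has to turn about 135° clockwise, so I'm moving over the deck margin with the gripper shut.

```bash
python3 -m handwheel '[-29,-27.5,0,0,-29,-27.5,0,0,-29,-27.5,0,0,-29,-27.5,0,0,-29,-27.5,0,0,-29,-27.5,0,0,-29,-27.5,0,0,-29,-27.5,0,0,-29,-27.5,0,0,-29,-27.5,0,0,-29,-27.5,0,0,-29,-27.5,0,0]' 1 30
cat >> h.py <<'E'
from scipy.spatial.transform import Rotation as Ro
CEN=np.array([.6115,-.1916])
def to_tool(target):
    "mm in tool axes from measured TCP to world target"
    o=get_obs();R=Ro.from_euler("xyz",o["tcp_rot"],degrees=True).as_matrix()
    return 1000*R.T@(np.array(target)-o["tool_pos"])
E
python3 - <<'E'
from h import *
np.set_printoptions(precision=4,suppress=True)
o=get_obs();print(o["tool_pos"],o["tcp_rot"],o["q"],o["finger_gap"])
try: print("tips",tips_ahead())
except Exception as e: print(e,tips_ahead)
f=np.radians(145);t=[*(CEN+.137*np.array([np.cos(f),np.sin(f)])),.16];print(t,to_tool(t))
a=get_image("top");C=cloud(a);b=get_image("side")
# wheel: brass pixels in tray above floor
for p in(a,b):
    P=cloud(p)
    for r in outline_of("wheel_mid",p)[:1]:
        m=r["pixels"];Q=P[m];v,u=np.nonzero(m)
        print("wheel",r["p"],r["bbox"],m.sum(),Q.mean(0),np.percentile(Q[:,2],[5,50,95]),(Q.min(0)+Q.max(0))/2, ray([u.mean(),v.mean()],p,.034))
# pointer: brass coloured, r .16-.22
hsv=cv2.cvtColor(a["color"],cv2.COLOR_BGR2HSV)
r=np.hypot(*(C[...,:2]-CEN).transpose(2,0,1))
m=(r>.157)&(r<.225)&(hsv[...,1]>120)&(hsv[...,2]>120)&(C[...,0]<.48)&(C[...,1]<-.1)
P=C[m];print("pointer",len(P),P.mean(0),P.min(0),P.max(0)); 
for x in np.arange(.405,.46,.008):
    q=P[abs(P[:,0]-x)<.005]; 
    if len(q): print(x,q.mean(0),len(q))
E
```

```text
time: 2.05
tool_pos: [0.4189, 0.219, 0.2398]
tcp_rot: [180.0, 0.0, 165.2]
contact_force: [0.3, 0.6, -1.4]
finger_gap: -0.003
grip_force: 0.0
[0.4189 0.219  0.2398] [179.9612   0.0489 165.2392] [-18.7766   9.155  -13.2926 113.8261   2.5043  57.2233  41.9794] -0.003229921631119782
'float' object is not callable 0.008
[np.float64(0.49927616993240814), np.float64(-0.1130200282199067), 0.16] [-162.2924 -300.6078   79.713 ]
wheel 0.74 [268.8, 245.6, 288.7, 263.5] 253 [0.4991 0.1903 0.0486] [0.0319 0.0357 0.0577] [0.4598 0.5606 0.4476] [0.5011 0.1763 0.034 ]
pointer 58 [ 0.4355 -0.1956  0.0285] [ 0.4173 -0.2127 -0.0058] [ 0.4549 -0.1842  0.0516]
0.41300000000000003 [ 0.4175 -0.1946  0.0482] 3
0.42100000000000004 [ 0.4218 -0.1948  0.0466] 15
0.42900000000000005 [ 0.428  -0.1958  0.0406] 19
0.43700000000000006 [ 0.4371 -0.1961  0.0166] 12
0.44500000000000006 [ 0.4451 -0.1964  0.0126] 12
0.45300000000000007 [ 0.4519 -0.1962  0.0143] 10
```

```bash
python3 -m handwheel '[-16.2,-30.1,0,0,-16.2,-30.1,0,0,-16.2,-30.1,5,0,-16.2,-30.1,5,0,-16.2,-30.1,5,0,-16.2,-30.1,5,0,-16.2,-30.1,5,0,-16.2,-30.1,5,0,-16.2,-30.1,0,0,-16.2,-30.1,0,0,0,0,10,0.1175,0,0,10,0.1175]'
python3 -m handwheel '[0,0,20,0.1175,0,0,15,0,0,0,10,0,0,0,0,0,0,0,0,0]'
python3 - <<'E'
from h import *
np.set_printoptions(precision=4,suppress=True)
o=get_obs();print(o["tool_pos"],o["tcp_rot"],o["q"],o["contact_force"])
f=np.radians(145);t=[*(CEN+.137*np.array([np.cos(f),np.sin(f)])),.095];print(t,to_tool(t))
p=get_image("side");cv2.imwrite("pics/s1.png",cv2.resize(p["color"][100:240,190:350],(800,700))[:600])
E
```

```text
time: 3.25
tool_pos: [0.4993, -0.1125, 0.1895]
tcp_rot: [180.0, 0.1, 151.4]
contact_force: [-1.4, 1.3, -0.6]
finger_gap: -0.001
grip_force: 0.0
time: 3.67
tool_pos: [0.498, -0.1103, 0.144]
tcp_rot: [-180.0, -0.1, 145.2]
contact_force: [-0.4, -0.9, -0.8]
finger_gap: -0.003
grip_force: 0.0
[ 0.498  -0.1103  0.144 ] [-179.9958   -0.0686  145.1829] [  5.4957  19.8026   4.7488 114.3592  -2.2698  45.9874  66.7271] [-0.3871 -0.9122 -0.8   ]
[np.float64(0.49927616993240814), np.float64(-0.1130200282199067), 0.095] [-2.6371 -1.4853 49.0322]
```

View pics/s1.png

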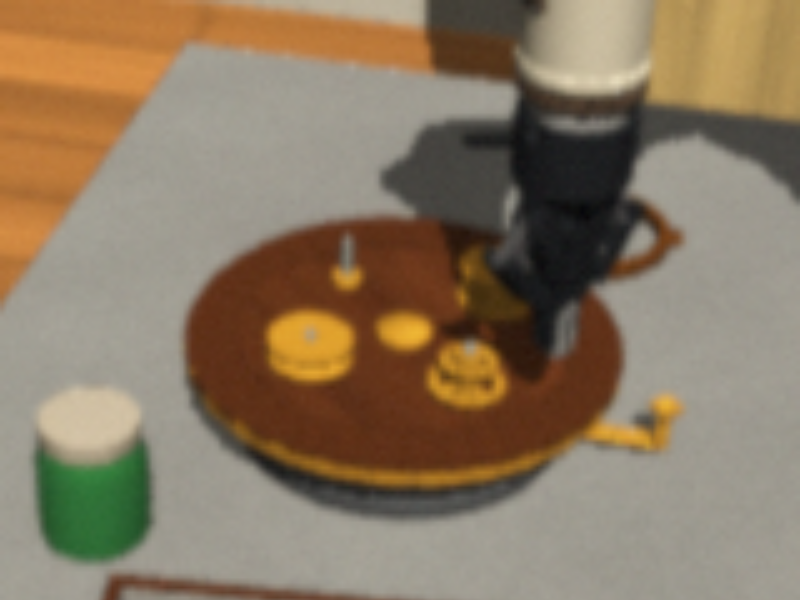

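The closed fingers hang over the front-left margin at about (560,340) in the crop, clear of the wheel pair at (468,380). The spindle is still at the back left, at (347,270). I'll descend in small guarded steps.

```bash
cat > ok.py <<'E'
# prints phi, radius, tip height, vertical force; fails (stops the chain) outside [lo,hi]
import sys; from h import *
o=get_obs();p=o["tool_pos"];d=p[:2]-CEN;F=o["contact_force"]
fz=F[2]
print("t%.2f phi%.1f r%.1f ztip%.2f F%.1f,%.1f,%.1f yaw%.1f"%(o["time"],np.degrees(np.arctan2(d[1],d[0])),1e3*np.hypot(*d),1e3*p[2]-8,*F,o["tcp_rot"][2]))
sys.exit(not float(sys.argv[1])<=fz<=float(sys.argv[2]))
E
python3 -m handwheel '[-0.9,-0.5,12,0,-0.9,-0.5,12,0,-0.9,-0.5,12,0,0,0,8,0,0,0,5,0,0,0,0,0,0,0,0,0,0,0,0,0]' >/dev/null; python3 ok.py -3 3 &&
python3 -m handwheel '[0,0,1,0,0,0,1,0,0,0,0,0,0,0,0,0]' >/dev/null; python3 ok.py -3 3 &&
python3 -m handwheel '[0,0,1,0,0,0,0,0,0,0,0,0]' >/dev/null; python3 ok.py -3 3 &&
python3 -m handwheel '[0,0,1,0,0,0,0,0,0,0,0,0]' >/dev/null; python3 ok.py -3 3 &&
python3 -m handwheel '[0,0,0.7,0,0,0,0,0,0,0,0,0]' >/dev/null; python3 ok.py -3 3 &&
python3 -m handwheel '[0,0,0.7,0,0,0,0,0,0,0,0,0]' >/dev/null; python3 ok.py -3 3
```

```text
t4.38 phi145.3 r135.7 ztip87.99 F-0.3,-0.0,0.2 yaw145.0
t4.72 phi145.5 r136.1 ztip85.40 F-1.2,-0.9,-0.3 yaw145.0
t4.97 phi145.5 r136.3 ztip84.19 F-0.6,-0.6,0.6 yaw145.0
t5.22 phi145.5 r136.2 ztip83.19 F-0.3,-0.1,-0.5 yaw145.0
t5.47 phi145.5 r136.2 ztip82.55 F-0.5,0.9,0.7 yaw145.0
t5.72 phi145.5 r136.2 ztip81.83 F0.6,-0.5,-0.4 yaw145.0
```

```bash
W='python3 ok.py -2.5 2.5'
python3 -m handwheel '[0,0,1,0,0,0,0.7,0,0,0,0,0]' >/dev/null; $W &&
python3 -m handwheel '[0,0,0.7,0,0,0,0.7,0,0,0,0,0]' >/dev/null; $W &&
python3 -m handwheel '[0,0,0.6,0,0,0,0,0]' >/dev/null; $W &&
python3 -m handwheel '[0,0,0.6,0,0,0,0,0]' >/dev/null; $W &&
python3 -m handwheel '[0,0,0.6,0,0,0,0,0]' >/dev/null; $W &&
python3 -m handwheel '[0,0,0.6,0,0,0,0,0]' >/dev/null; $W &&
python3 -m handwheel '[0,0,0.6,0,0,0,0,0]' >/dev/null; $W &&
python3 -m handwheel '[0,0,0.5,0,0,0,0,0]' >/dev/null; $W &&
python3 -m handwheel '[0,0,0.5,0,0,0,0,0]' >/dev/null; $W &&
python3 -m handwheel '[0,0,0.5,0,0,0,0,0]' >/dev/null; $W &&
python3 -m handwheel '[0,0,0.5,0,0,0,0,0]' >/dev/null; $W &&
python3 -m handwheel '[0,0,0.5,0,0,0,0,0]' >/dev/null; $W &&
python3 -m handwheel '[0,0,0.5,0,0,0,0,0]' >/dev/null; $W
```

```text
t5.97 phi145.5 r136.3 ztip80.00 F0.1,0.9,-0.1 yaw145.0
t6.22 phi145.5 r136.3 ztip78.63 F-0.3,1.0,0.4 yaw145.0
t6.38 phi145.5 r136.2 ztip78.11 F0.1,0.1,-0.1 yaw145.0
t6.55 phi145.5 r136.2 ztip77.48 F0.9,-0.3,-0.1 yaw145.0
t6.72 phi145.5 r136.2 ztip76.89 F0.3,-0.4,-0.1 yaw145.0
t6.88 phi145.5 r136.2 ztip76.29 F0.1,0.5,-0.3 yaw145.0
t7.05 phi145.5 r136.2 ztip75.68 F0.5,-1.0,0.2 yaw145.0
t7.22 phi145.5 r136.2 ztip75.22 F-1.1,-0.6,0.6 yaw145.0
t7.38 phi145.5 r136.2 ztip74.70 F-0.3,0.1,-0.1 yaw145.0
t7.55 phi145.5 r136.2 ztip74.21 F-0.9,0.1,1.4 yaw145.0
t7.72 phi145.5 r136.2 ztip73.70 F-0.1,0.0,0.4 yaw145.0
t7.88 phi145.5 r136.1 ztip73.27 F-1.1,0.5,-0.0 yaw145.0
t8.05 phi145.4 r136.2 ztip72.87 F-0.9,0.3,3.0 yaw145.0
```

```bash
python3 -m handwheel '[0,0,0.3,0,0,0,0,0,0,0,0,0]' >/dev/null; python3 ok.py 1 7 &&
python3 -m handwheel '[0,0,0.2,0,0,0,0,0,0,0,0,0]' >/dev/null; python3 ok.py 1 7
```

```text
t8.30 phi145.4 r136.2 ztip72.63 F-1.1,0.6,2.8 yaw145.0
t8.55 phi145.4 r136.2 ztip72.41 F-2.1,0.5,4.3 yaw145.0
```

```bash
python3 -m handwheel '[0,0,0.3,0,0,0,0,0,0,0,0,0]' >/dev/null; python3 ok.py 1 8 &&
python3 -m handwheel '[0,0,0.2,0,0,0,0,0,0,0,0,0]' >/dev/null; python3 ok.py 1 8; python3 -c "
from h import *
for i in range(3): get_image('top'); print(get_obs()['contact_force'])"
```

```text
t8.80 phi145.4 r136.2 ztip72.16 F-1.2,1.6,5.7 yaw145.0
t9.05 phi145.4 r136.2 ztip72.05 F-1.8,0.5,7.3 yaw145.0
[-2.54547271  0.75064339  7.44450879]
[-1.7123795   0.61548717  6.96919273]
[-3.25686988  0.95042667  6.18653001]
```

```bash
python3 -m handwheel '[0,0,0.25,0,0,0,0,0]' >/dev/null; python3 ok.py 6 11 &&
python3 -m handwheel '[-0.06,4.08,0,0.03,-0.06,4.08,0,0.03,-0.06,4.08,0,0.03,0,0,0,0]' >/dev/null; python3 ok.py 5.5 11 &&
python3 -m handwheel '[-0.06,4.08,0,0.03,-0.06,4.08,-0.02,0.03,-0.06,4.08,-0.02,0.03,0,0,0,0]' >/dev/null; python3 ok.py 6 11; python3 -c "
from h import *
for i in range(2): get_image('top'); print(get_obs()['contact_force'])"
```

```text
t9.37 phi145.4 r136.3 ztip71.85 F-3.0,0.9,8.4 yaw145.0
t9.70 phi140.5 r136.2 ztip71.77 F-4.0,-0.8,9.0 yaw139.8
t10.03 phi135.3 r136.2 ztip71.78 F-4.4,-1.2,9.2 yaw134.6
[-3.19166273 -0.02629123  8.73112027]
[-3.54528754  0.3791937   8.75878815]
```

```bash
python3 -m handwheel '[-0.06,4.08,-0.02,0.03,-0.06,4.08,-0.025,0.03,-0.06,4.08,-0.025,0.03,-0.06,4.08,-0.03,0.03,0,0,0,0]' >/dev/null; python3 ok.py 7 10.5 &&
python3 -m handwheel '[-0.06,4.08,-0.03,0.03,-0.06,4.08,-0.035,0.03,-0.06,4.08,-0.035,0.03,-0.06,4.08,-0.035,0.03,0,0,0,0]' >/dev/null; python3 ok.py 7 10.5
python3 - <<'E'
from h import *
p=get_image('top'); print(get_obs()['contact_force'])
for k,z in(("spindle",.075),("spindle_seat",.081)):
    for e in tip_of(k,p)[:2]: w=ray(e["xy"],p,z)[:2]-CEN;print(k,e["p"],np.degrees(np.arctan2(w[1],w[0])),np.hypot(*w))
E
```

```text
t10.55 phi128.4 r136.1 ztip71.87 F-5.6,-1.0,7.9 yaw127.8
t10.97 phi121.4 r136.1 ztip71.99 F-4.3,0.4,8.8 yaw120.9
[-2.80343884  0.67772571  7.73652434]
spindle 0.53 -71.40129511821031 0.08423018727746959
spindle_seat 0.44 -60.46216346110729 0.06967308781709426
```

```bash
python3 -m handwheel '[-0.06,4.08,0,0.03,-0.06,4.08,-0.02,0.03,-0.06,4.08,-0.035,0.03,-0.06,4.08,-0.035,0.03,0,0,0,0]' >/dev/null; python3 ok.py 7 10.5 &&
python3 -m handwheel '[-0.06,4.08,-0.035,0.03,-0.06,4.08,-0.04,0.03,-0.06,4.08,-0.04,0.03,-0.06,4.08,-0.04,0.03,0,0,0,0]' >/dev/null; python3 ok.py 7 10.5
python3 - <<'E'
from h import *
for i in range(3): p=get_image('top'); print(get_obs()['contact_force'])
E
```

```text
t11.53 phi114.5 r136.1 ztip72.11 F-5.5,1.1,8.1 yaw114.0
t11.95 phi107.6 r136.1 ztip72.28 F-3.9,1.6,7.1 yaw107.2
[-3.70809258  1.89565543  8.31244939]
[-3.61649361  1.34809555  8.36025363]
[-3.24149264  0.68882344  8.10866246]
```

```bash
python3 -m handwheel '[-0.06,4.08,-0.02,0.03,-0.06,4.08,-0.03,0.03,-0.06,4.08,-0.04,0.03,-0.06,4.08,-0.04,0.03,0,0,0,0]' >/dev/null; python3 ok.py 7 10.5 &&
python3 -m handwheel '[-0.06,4.08,-0.04,0.03,-0.06,4.08,-0.04,0.03,-0.06,4.08,-0.04,0.03,-0.06,4.08,-0.04,0.03,0,0,0,0]' >/dev/null; python3 ok.py 7 10.5
python3 - <<'E'
from h import *
for i in range(3): p=get_image('top'); print(get_obs()['contact_force'])
E
```

```text
t12.52 phi100.6 r136.2 ztip72.46 F-4.6,2.4,7.3 yaw100.3
t12.93 phi93.7 r136.2 ztip72.64 F-4.4,1.5,7.3 yaw93.4
[-3.21990744  1.66325438  7.40484899]
[-2.87504959  2.41204737  7.23051775]
[-3.33348446  1.45372448  7.22380491]
```

```bash
python3 -m handwheel '[0,0,0.15,0,-0.06,4.08,0,0.03,-0.06,4.08,-0.02,0.03,-0.06,4.08,-0.025,0.03,-0.06,4.08,-0.025,0.03,0,0,0,0]' >/dev/null; python3 ok.py 7 10.5 &&
python3 -m handwheel '[-0.06,4.08,-0.025,0.03,-0.06,4.08,-0.025,0.03,-0.06,4.08,-0.025,0.03,-0.06,4.08,-0.025,0.03,0,0,0,0]' >/dev/null; python3 ok.py 7 10.5
python3 - <<'E'
from h import *
for i in range(3): p=get_image('top'); print(get_obs()['contact_force'])
E
```

```text
t13.58 phi86.7 r136.3 ztip72.77 F-3.3,2.3,8.0 yaw86.6
t14.00 phi79.7 r136.5 ztip73.02 F-3.3,3.2,8.3 yaw79.7
[-2.18232371  3.06640937  9.29010824]
[-1.37695168  2.14667569  7.851585  ]
[-2.42587546  2.23642087  7.88103869]
```

```bash
python3 -m handwheel '[-0.08,4.08,-0.02,0.03,-0.08,4.08,-0.025,0.03,-0.08,4.08,-0.03,0.03,-0.08,4.08,-0.03,0.03,0,0,0,0]' >/dev/null; python3 ok.py 7 10.5 &&
python3 -m handwheel '[-0.08,4.08,-0.03,0.03,-0.08,4.08,-0.03,0.03,-0.08,4.08,-0.03,0.03,-0.08,4.08,-0.03,0.03,0,0,0,0]' >/dev/null; python3 ok.py 7 10.5
python3 - <<'E'
from h import *
for i in range(3): p=get_image('top'); print(get_obs()['contact_force'])
for k,z in(("spindle",.075),("spindle_seat",.081)):
    for e in tip_of(k,p)[:2]: w=ray(e["xy"],p,z)[:2]-CEN;print(k,e["p"],np.degrees(np.arctan2(w[1],w[0])),np.hypot(*w))
E
```

```text
t14.57 phi72.8 r136.8 ztip73.28 F-2.8,3.7,8.5 yaw72.8
t14.98 phi65.9 r136.9 ztip73.55 F-2.3,4.0,8.7 yaw65.9
[-1.38046008  3.30414682  8.68727557]
[-1.10285153  4.07611155  9.15065346]
[-1.51477179  3.7966694   7.84669986]
spindle 0.51 -121.84653912392528 0.07848117988706242
spindle_seat 0.55 -125.52993709061248 0.06971061246138038
```

```bash
python3 -m handwheel '[-0.08,4.08,-0.02,0.03,-0.08,4.08,-0.03,0.03,-0.08,4.08,-0.03,0.03,-0.08,4.08,-0.03,0.03,0,0,0,0]' >/dev/null; python3 ok.py 7 10.5 &&
python3 -m handwheel '[-0.08,4.08,-0.03,0.03,-0.08,4.08,-0.03,0.03,-0.08,4.08,-0.03,0.03,-0.08,4.08,-0.03,0.03,0,0,0,0]' >/dev/null; python3 ok.py 7 10.3 &&
python3 -m handwheel '[-0.08,4.08,-0.03,0.03,-0.08,4.08,-0.03,0.03,-0.08,4.08,-0.03,0.03,-0.08,4.08,-0.03,0.03,0,0,0,0]' >/dev/null; python3 ok.py 7 10.3
python3 - <<'E'
from h import *
for i in range(3): p=get_image('top'); print(get_obs()['contact_force'])
E
```

```text
t15.65 phi59.0 r137.2 ztip73.84 F-1.5,3.9,8.2 yaw59.1
t16.07 phi52.1 r137.4 ztip74.10 F-1.5,4.4,8.2 yaw52.2
t16.48 phi45.2 r137.7 ztip74.45 F-1.9,4.0,8.8 yaw45.3
[-0.42307263  4.12607434  8.43998727]
[-0.09147666  4.31848414  8.36480032]
[0.33225728 4.3496762  9.09968657]
```

```bash
python3 -m handwheel '[-0.15,4.1,-0.03,0.03,-0.15,4.1,-0.03,0.03,-0.15,4.1,-0.03,0.03,-0.15,4.1,-0.03,0.03,0,0,0,0]' >/dev/null; python3 ok.py 7 10.3 &&
python3 -m handwheel '[-0.15,4.1,-0.03,0.03,-0.15,4.1,-0.03,0.03,-0.15,4.1,-0.03,0.03,-0.15,4.1,-0.03,0.03,0,0,0,0]' >/dev/null; python3 ok.py 7 10.3 &&
python3 -m handwheel '[-0.15,4.1,-0.025,0.03,-0.15,4.1,-0.025,0.03,-0.15,4.1,-0.025,0.03,-0.15,4.1,-0.025,0.03,0,0,0,0]' >/dev/null; python3 ok.py 7 10.3
python3 - <<'E'
from h import *
for i in range(3): p=get_image('top'); print(get_obs()['contact_force'])
for k,z in(("spindle",.075),("spindle_seat",.081)):
    for e in tip_of(k,p)[:2]: w=ray(e["xy"],p,z)[:2]-CEN;print(k,e["p"],np.degrees(np.arctan2(w[1],w[0])),np.hypot(*w))
C=cloud(p);d=C[...,:2]-CEN;r=np.hypot(d[...,0],d[...,1])
m=(abs(r-.078)<.045)&(C[...,2]>.083)&(C[...,2]<.135)&(C[...,0]<.63)
n,l,s,ce=cv2.connectedComponentsWithStats(m.astype(np.uint8))
for i in range(1,n):
    if s[i,4]>3: q=C[l==i].mean(0);print(s[i],q,C[l==i][:,2].max(),np.degrees(np.arctan2(*(q[:2]-CEN)[::-1])))
cv2.imwrite("pics/t3.png",cv2.resize(p["color"][150:270,260:400],(700,600),interpolation=cv2.INTER_CUBIC))
E
```

```text
t17.05 phi38.3 r137.9 ztip74.77 F0.9,5.7,9.3 yaw38.5
t17.47 phi31.4 r138.1 ztip75.11 F1.6,5.4,8.5 yaw31.6
t17.88 phi24.5 r138.3 ztip75.49 F2.9,5.8,7.6 yaw24.8
[3.51871468 4.15727113 7.48722945]
[3.29411199 4.8392097  8.43988408]
[3.53147968 3.53546717 7.5981087 ]
spindle 0.47 -152.73705848038844 0.07898583705769671
spindle_seat 0.57 -169.50121840504693 0.07066867399508076
[335 194  18   9 106] [ 0.61862066 -0.26601503  0.09780254] 0.10572501059952927 -84.53409383968787
[293 196  15  18 170] [ 0.58862307 -0.12012788  0.10690132] 0.11505274892376717 107.74892673542169
[327 220   4   4  12] [ 0.53641361 -0.21421889  0.09745638] 0.11327160946082623 -163.23569080379494
```

View pics/t3.png

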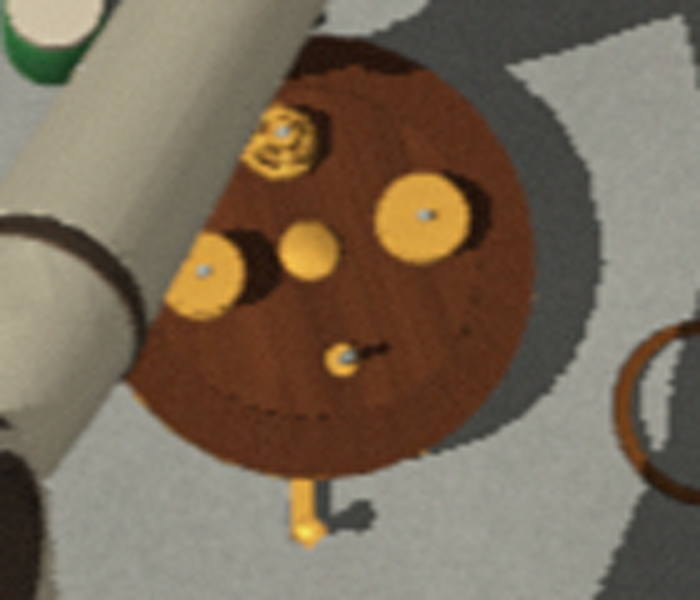

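The collar shows at about (341,360) in the crop and the pointer tip at about (307,528). About 15° remain, and the measured drift puts the axis nearer x = 0.6127.

```bash
sed -i 's/^CEN=.*/CEN=np.array([.6127,-.1916])/' h.py
python3 -m handwheel '[0.1,4.1,0,0.03,0.05,4.1,0,0.03,0,4.1,-0.02,0.03,0,4.1,-0.02,0.03,0,0,0,0]' >/dev/null; python3 ok.py 7 10.3 &&
python3 -m handwheel '[0,4.1,-0.02,0.03,0,4.1,-0.02,0.03,0,4.1,-0.02,0.03,0,0,0,0]' >/dev/null; python3 ok.py 7 10.3
python3 - <<'E'
from h import *
p=get_image('top'); C=cloud(p);print(get_obs()['contact_force'])
hsv=cv2.cvtColor(p["color"],cv2.COLOR_BGR2HSV)
br=(hsv[...,1]>120)&(hsv[...,2]>130)
# collar: brass blob near front
d=C[...,:2]-CEN;r=np.hypot(d[...,0],d[...,1])
m=(abs(r-.078)<.02)&br&(C[...,0]<.56)&(abs(C[...,1]-CEN[1])<.045)
v,u=np.nonzero(m);w=ray([u.mean(),v.mean()],p,.081);print("collar",len(u),u.mean(),v.mean(),w)
m=(abs(r-.078)<.03)&(C[...,2]>.09)&(C[...,0]<.56)&(abs(C[...,1]-CEN[1])<.045);q=C[m].mean(0);print("pin",m.sum(),q,C[m][:,2].max())
for a in(w,q): print(np.degrees(np.arctan2(*(a[:2]-CEN)[::-1])))
m=(r>.17)&(r<.21)&br&(C[...,0]<.45)&(abs(C[...,1]-CEN[1])<.03)&(C[...,2]>.035);print("ptr",m.sum(),C[m].mean(0))
# brass centre cap
m=(r<.03)&br;v,u=np.nonzero(m);print("cap",ray([u.mean(),v.mean()],p,.083),C[m].mean(0))
E
```

```text
t18.55 phi17.7 r137.5 ztip75.67 F2.2,5.1,8.7 yaw17.9
t18.88 phi12.5 r137.6 ztip75.85 F3.3,6.1,9.1 yaw12.7
[3.344834   4.57093687 8.96816063]
collar 26 322.53846153846155 222.6153846153846 [ 0.53396736 -0.19639639  0.081     ]
pin 5 [ 0.53429093 -0.19656196  0.10874763] 0.11027110443768241
-176.5138518052969
-176.3789808596191
ptr 27 [ 0.42531824 -0.19388453  0.04827701]
cap [ 0.61181482 -0.19200852  0.083     ] [ 0.61211747 -0.1922273   0.08149731]
```

```bash
python3 -m handwheel '[0,3.1,-0.01,0.022,0,3.1,-0.01,0.022,0,0,0,0]' >/dev/null; python3 ok.py 6 11
python3 -m handwheel '[0,0,-1,0,0,0,-2,0,0,0,-5,0,0,0,-15,0,0,0,-20,0,0,0,-20,0,0,0,-20,0,0,0,0,0]' 0.45
python3 - <<'E'
from h import *
np.set_printoptions(precision=4,suppress=True)
for i in range(2):
  p=get_image('top'); C=cloud(p)
  hsv=cv2.cvtColor(p["color"],cv2.COLOR_BGR2HSV)
  br=(hsv[...,1]>120)&(hsv[...,2]>130)
  d=C[...,:2]-CEN;r=np.hypot(d[...,0],d[...,1])
  m=(abs(r-.078)<.02)&br&(C[...,0]<.56)&(abs(C[...,1]-CEN[1])<.045)
  v,u=np.nonzero(m);w=ray([u.mean(),v.mean()],p,.081);print("collar",len(u),u.mean(),v.mean(),w)
  m=(abs(r-.078)<.03)&(C[...,2]>.09)&(C[...,0]<.56)&(abs(C[...,1]-CEN[1])<.045);q=C[m].mean(0);print("pin",m.sum(),q,C[m][:,2].max())
# wheel in tray
R=np.hypot(C[...,0]-.5,C[...,1]-.182)
m=(R<.04)&br;v,u=np.nonzero(m);print("wheel",m.sum(),ray([u.mean(),v.mean()],p,.034),(C[m].min(0)+C[m].max(0))/2)
r=outline_of("wheel_mid",p)[:1]
for e in r:
  M=e["pixels"];v,u=np.nonzero(M);print("outl",e["p"],M.sum(),ray([u.mean(),v.mean()],p,.034))
m=(R<.04)&(C[...,2]>.045)&(C[...,2]<.065);v,u=np.nonzero(m);print("pipe",m.sum(),ray([u.mean(),v.mean()],p,.056),C[m].mean(0))
b=p["color"][int(v.mean())-20:int(v.mean())+20,int(u.mean())-20:int(u.mean())+20];cv2.imwrite("pics/w.png",cv2.resize(b,(480,480),interpolation=cv2.INTER_NEAREST));print("crop0",int(u.mean())-20,int(v.mean())-20)
print(get_obs())
E
```

```text
t19.18 phi10.0 r137.8 ztip75.85 F2.5,5.3,8.5 yaw10.2
time: 19.85
tool_pos: [0.7467, -0.1718, 0.1704]
tcp_rot: [179.8, -0.4, 10.1]
contact_force: [0.6, -0.4, 2.2]
finger_gap: 0.55
grip_force: 0.0
collar 30 320.6666666666667 222.56666666666666 [ 0.534  -0.1901  0.081 ]
pin 4 [ 0.5336 -0.1887  0.1105] 0.11472697980674447
collar 29 320.6896551724138 222.58620689655172 [ 0.5339 -0.1902  0.081 ]
pin 5 [ 0.5331 -0.1889  0.1065] 0.11234684740076643
wheel 89 [0.512  0.1833 0.034 ] [0.5068 0.1789 0.0424]
outl 0.44 109 [0.5126 0.184  0.034 ]
pipe 22 [0.5021 0.1769 0.056 ] [0.5021 0.177  0.0557]
crop0 192 210
{'time': 20.0, 'q': array([-10.4353,  47.2242,  37.6902,  74.7396, -29.0278,  67.5722,
       -50.6648]), 'joint_vel': array([-0.1341,  1.3496, -0.7755,  1.0585, -0.1902, -0.127 , -0.0366]), 'joint_efforts': array([  0.1756, -71.0631,  15.0342, -26.585 ,   0.0372,  -0.041 ,
        -0.0057]), 'tool_pos': array([ 0.7441, -0.1701,  0.1644]), 'tcp_rot': array([179.9907,   0.0155,  10.1253]), 'contact_force': array([-0.2495,  0.7813, -0.8978]), 'ft_torque': array([0.0092, 0.0031, 0.0417]), 'grip_force': 0.0, 'finger_gap': 0.5524759764414682}
```

View pics/w.png

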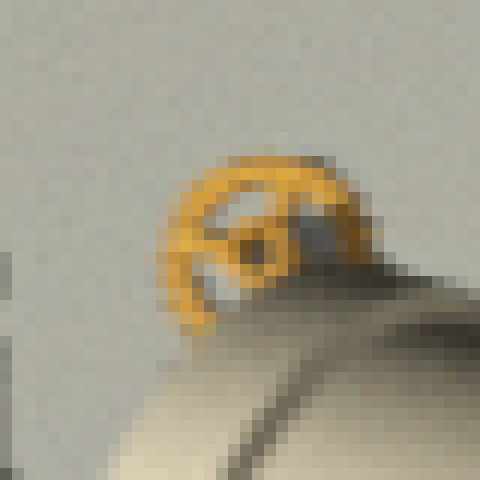

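The bore shows at about (255,250) in the crop, which is image pixel (212.7,230.3), with the arm partly over it. The deck is within about 3 mm of the pointer line. I'm lifting away to get a clear view of the wheel.

```bash
python3 -m handwheel '[0,0,-20,0,-12.7,-29.9,-15,0,-12.7,-29.9,-12,0,-12.7,-29.9,-8,0,-12.7,-29.9,0,0,-12.7,-29.9,0,0,-12.7,-29.9,0,0,-12.7,-29.9,0,0,0,0,0,0,0,0,0,0]' 0.45
python3 - <<'E'
from h import *
np.set_printoptions(precision=4,suppress=True)
p=get_image('top');C=cloud(p);hsv=cv2.cvtColor(p["color"],cv2.COLOR_BGR2HSV)
br=(hsv[...,1]>120)&(hsv[...,2]>110)
R=np.hypot(C[...,0]-.5,C[...,1]-.178)
m=(R<.042)&br;c=max(cv2.findContours(m.astype(np.uint8),0,2)[0],key=cv2.contourArea)
(e,ax,_)=cv2.fitEllipse(cv2.convexHull(c));print("rim",e,ax,ray(e,p,.034))
m=(R<.04)&(C[...,2]>.047)&(C[...,2]<.065);v,u=np.nonzero(m);print("pipe",m.sum(),ray([u.mean(),v.mean()],p,.056),C[m].mean(0))
for e in tip_of("wheel_mid",p)[:1]: print(e["p"],ray(e["xy"],p,.043))
b=get_image("side")
for e in tip_of("wheel_mid",b)[:1]: print(e["p"],ray(e["xy"],b,.043))
C2=cloud(b);R=np.hypot(C2[...,0]-.5,C2[...,1]-.178)
m=(R<.03)&(C2[...,2]>.05)&(C2[...,2]<.065);print("side pipe",C2[m].mean(0),m.sum())
g=[(.15<=0)]
# floor height
m=(abs(C[...,0]-.56)<.03)&(abs(C[...,1]-.18)<.04);print("floor",np.median(C[m][:,2]))
# spindle
r=np.hypot(*(C[...,:2]-[.534,-.19]).transpose(2,0,1))
m=(r<.02)&br;v,u=np.nonzero(m);print("collar",m.sum(),ray([u.mean(),v.mean()],p,.081))
print(to_tool([.5005,.1775,.10]),get_obs()["tcp_rot"])
E
```

```text
time: 20.83
tool_pos: [0.6185, 0.0238, 0.218]
tcp_rot: [-179.9, 0.2, 10.4]
contact_force: [-0.1, -1.1, 0.1]
finger_gap: 0.55
grip_force: 0.0Traceback (most recent call last):
  File "<stdin>", line 6, in <module>
ValueError: max() iterable argument is empty
```

Run:
```python
from h import *
p=get_image('top');cv2.imwrite("pics/t4.png",p["color"][130:290,150:400].repeat(3,0).repeat(3,1))
```

```text
(no output)
```

View pics/t4.png

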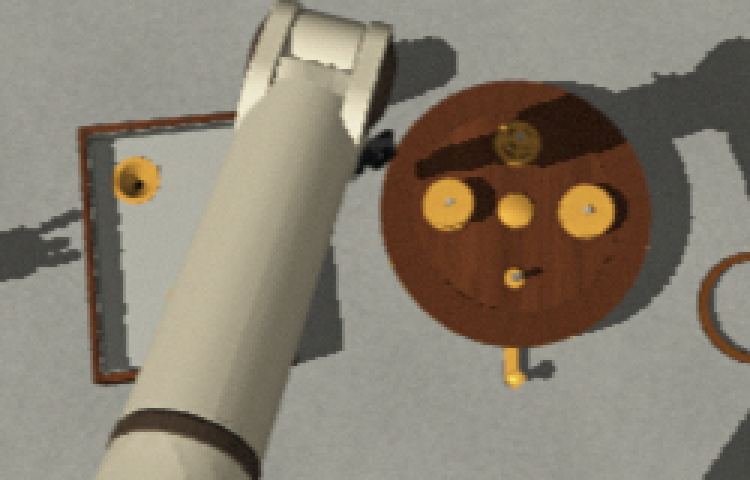

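The forearm hides the wheel in this view. The spindle at (514,278) is in line with the pointer tip at (515,378) and the cap at (515,210). I'll measure the wheel from the first unobstructed picture and the live side view.

Run:
```python
from h import *
np.set_printoptions(precision=4,suppress=True)
p=get_image('top');im=cv2.imread("pics/top.png");hsv=cv2.cvtColor(im,cv2.COLOR_BGR2HSV)
br=((hsv[...,1]>110)&(hsv[...,2]>100)).astype(np.uint8);br[:, :195]=0;br[:,232:]=0;br[:215]=0;br[:,:]*=1;br[246:]=0
c=cv2.convexHull(max(cv2.findContours(br,0,2)[0],key=cv2.contourArea))
e,ax,_=cv2.fitEllipse(c);print("rim",e,ax,ray(e,p,.034),"mm/px",1e3*abs(ray((e[0]+1,e[1]),p,.034)-ray(e,p,.034))[:2])
# dark bore
g=cv2.GaussianBlur(im[...,2],(3,3),0).astype(float);x,y=212.5,230.5
w=g[226:236,208:219];v,u=np.unravel_index(w.argmin(),w.shape);print("bore",u+208,v+226,ray((u+208,v+226),p,.050))
b=get_image("side");C2=cloud(b)
for e in tip_of("wheel_mid",b)[:1]: print(e["p"],e["xy"],ray(e["xy"],b,.043))
R=np.hypot(C2[...,0]-.5,C2[...,1]-.178)
m=(R<.03)&(C2[...,2]>.052)&(C2[...,2]<.065);print("side pipe",C2[m].mean(0),m.sum())
hsv=cv2.cvtColor(b["color"],cv2.COLOR_BGR2HSV);m=((hsv[...,1]>110)&(hsv[...,2]>100)&(R<.045)).astype(np.uint8)
c=cv2.convexHull(max(cv2.findContours(m,0,2)[0],key=cv2.contourArea));print(cv2.boundingRect(c));M=cv2.moments(c);print("side hull",M["m10"]/M["m00"],M["m01"]/M["m00"],ray((M["m10"]/M["m00"],M["m01"]/M["m00"]),b,.037))
print(to_tool([.5005,.1775,.12]),get_obs()["tcp_rot"])
```

```text
rim (213.79457092285156, 231.18728637695312) (16.986862182617188, 17.40069007873535) [0.5025 0.1756 0.034 ] mm/px [0.0727 3.4816]
bore 218 230 [0.5051 0.1593 0.05  ]
0.78 [278.6, 251.9] [0.5051 0.1751 0.043 ]
side pipe [0.5011 0.1772 0.0561] 31
(269, 247, 22, 16)
side hull 279.7732293697206 254.48538011695908 [0.5007 0.1784 0.037 ]
[ -90.3683 -177.3208   98.9587] [179.9312   0.0238  10.0119]
```

```bash
python3 -m handwheel '[-14.8,-29.4,0,0,-14.8,-29.4,0,0,-14.8,-29.4,0,0,-14.8,-29.4,5,0,-14.8,-29.4,10,0,-14.8,-29.4,20,0,0,0,30,0,0,0,30,0,0,0,10,0,0,0,0,0,0,0,0,0]' 0.45
python3 - <<'E'
from h import *
np.set_printoptions(precision=4,suppress=True)
print(to_tool([.5018,.1768,.045]),get_obs()["q"])
p=get_image('side');cv2.imwrite("pics/s5.png",cv2.resize(p["color"][200:290,220:340],(800,600),interpolation=cv2.INTER_CUBIC))
E
```

```text
time: 22.0
tool_pos: [0.5024, 0.1772, 0.1147]
tcp_rot: [179.9, 0.0, 10.0]
contact_force: [0.2, 0.3, 0.6]
finger_gap: 0.553
grip_force: 0.0
[-0.683   0.1642 69.7028] [-52.4783  28.8615  37.953  113.1881 -24.2801  45.9974 -80.7239]
```

View pics/s5.png

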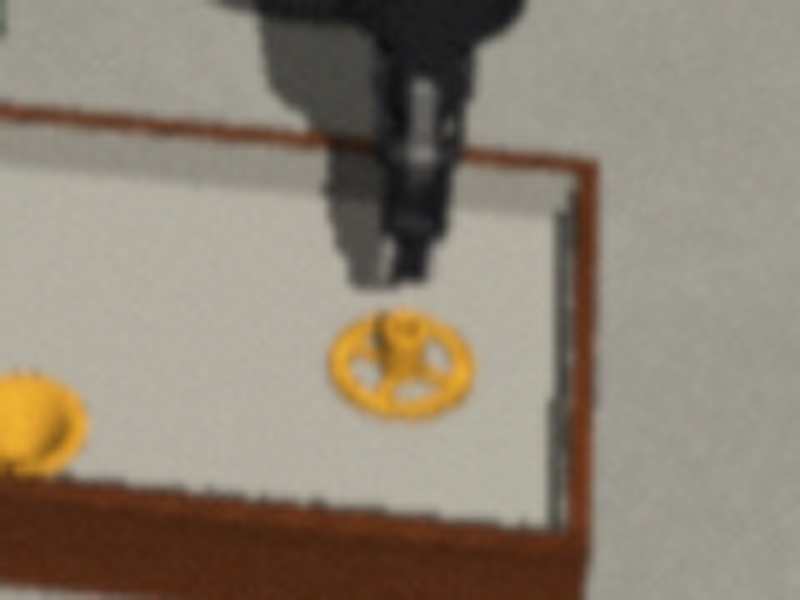

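The near finger hangs directly above the wheel's pipe, which is at (403,330) in the crop. I'm descending, gripping and lifting a little.

```bash
python3 -m handwheel '[-0.7,0.2,20,0,0,0,20,0,0,0,15,0,0,0,8,0,0,0,4,0,0,0,2,0,0,0,0,0]' >/dev/null; python3 ok.py -3 3 && python3 -m handwheel '[0,0,0.5,0,0,0,0,0,0,0,0,0,0,0,0,0,0,0,0,0,0,0,0,0,0,0,0,0,0,0,0,0]' 1 40; python3 ok.py -5 5 && python3 -m handwheel '[0,0,-3,0,0,0,-10,0,0,0,-15,0,0,0,-15,0,0,0,-15,0,0,0,-20,0,0,0,-20,0,0,0,0,0]'
python3 - <<'E'
from h import *
p=get_image('side');cv2.imwrite("pics/s6.png",cv2.resize(p["color"][180:270,220:340],(800,600),interpolation=cv2.INTER_CUBIC))
E
```

```text
t22.63 phi106.7 r386.2 ztip38.18 F0.2,-0.1,0.6 yaw10.1
time: 23.3
tool_pos: [0.5015, 0.1785, 0.0459]
tcp_rot: [-180.0, -0.1, 10.2]
contact_force: [-1.9, -0.1, 5.4]
finger_gap: 0.22
grip_force: 39.0
t23.30 phi106.7 r386.4 ztip37.88 F-1.9,-0.1,5.4 yaw10.2
```

View pics/s6.png

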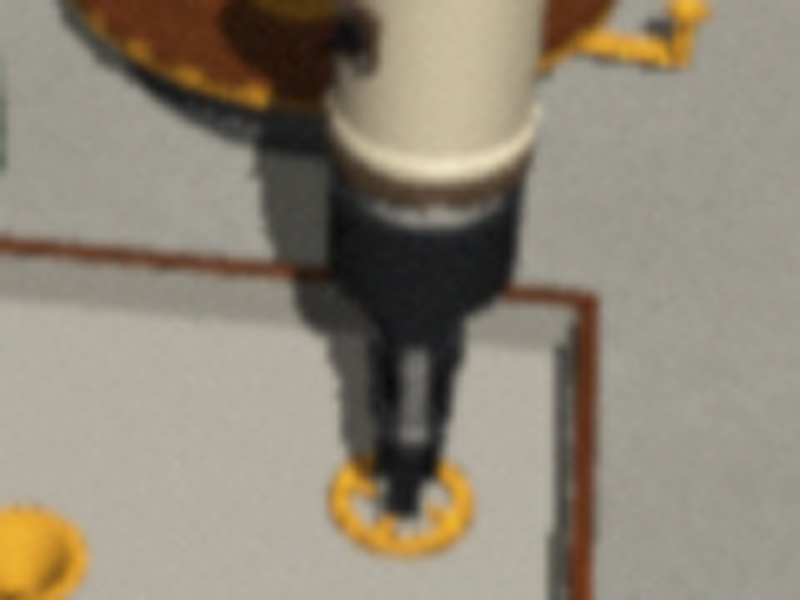

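The fingers are closed on the pipe at about (400,470), with a gap of about 19 mm, which matches it. Lifting.

```bash
python3 -m handwheel '[0,0,-3,0,0,0,-10,0,0,0,-15,0,0,0,-20,0,0,0,-25,0,0,0,-25,0,0,0,-20,0,0,0,-20,0,0,0,0,0,0,0,0,0]'
python3 - <<'E'
from h import *
np.set_printoptions(precision=4,suppress=True)
print(get_obs()["tool_pos"],get_obs()["contact_force"])
p=get_image('side');cv2.imwrite("pics/s7.png",cv2.resize(p["color"][150:270,220:340],(600,600),interpolation=cv2.INTER_CUBIC))
C=cloud(p);o=get_obs()["tool_pos"]
hsv=cv2.cvtColor(p["color"],cv2.COLOR_BGR2HSV);m=(hsv[...,1]>110)&(hsv[...,2]>100)&(np.linalg.norm(C-o,axis=-1)<.06)
c=cv2.convexHull(np.argwhere(m)[:,::-1].astype(np.int32));M=cv2.moments(c);e=(M["m10"]/M["m00"],M["m01"]/M["m00"])
Q=C[m];print(m.sum(),cv2.boundingRect(c),e,ray(e,p,o[2]-.012)-o,np.percentile(Q,[2,50,98],axis=0)-o)
P=Q[np.abs(Q-np.median(Q,0)).max(1)<.04];A=np.c_[P[:,:2]-o[:2],np.ones(len(P))];print("plane",np.linalg.lstsq(A,P[:,2]-o[2],rcond=None)[0])
print(to_tool([.534,-.1901,.20]))
E
```

```text
time: 24.18
tool_pos: [0.5014, 0.1789, 0.1842]
tcp_rot: [-179.9, -0.1, 10.2]
contact_force: [-0.2, -0.3, -1.1]
finger_gap: 0.216
grip_force: 39.2
[0.5014 0.1789 0.1842] [-0.2187 -0.3384 -1.1308]
165 (271, 212, 24, 15) (282.71169480925573, 218.8799249530957) [-0.0002  0.0004 -0.012 ] [[-0.0289 -0.0244 -0.0133]
 [-0.0029  0.0092 -0.0098]
 [ 0.0294  0.0296 -0.0048]]
plane [ 0.0027  0.0182 -0.0098]
[-32.1905 368.8684 -17.2517]
```

View pics/s7.png

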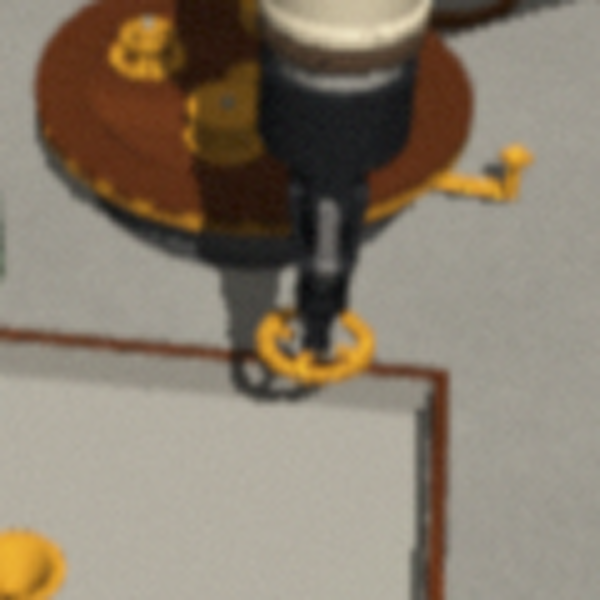

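The wheel is held level, with its axis at the TCP to within about 0.5 mm (rim centre about (315,343) in the crop). I'm carrying it over the spindle.

```bash
python3 -m handwheel '[-3.2,36.9,0,0,-3.2,36.9,0,0,-3.2,36.9,0,0,-3.2,36.9,0,0,-3.2,36.9,0,0,-3.2,36.9,0,0,-3.2,36.9,0,0,-3.2,30,0,0,-3.2,30,0,0,-3.2,30,0,0,0,19,0,0,0,0,0,0]' >/dev/null;python3 -m handwheel '[0,0,0,0,0,0,0,0]'
cat > rel.py <<'E'
from h import *
np.set_printoptions(precision=4,suppress=True)
o=get_obs()["tool_pos"]
for n in("side","top"):
    p=get_image(n);C=cloud(p);hsv=cv2.cvtColor(p["color"],cv2.COLOR_BGR2HSV);br=(hsv[...,1]>110)&(hsv[...,2]>100)
    m=br&(np.linalg.norm(C-o+[0,0,.01],axis=-1)<.045)&(C[...,2]<o[2]+.002)
    if m.sum()>20:
        c=cv2.convexHull(np.argwhere(m)[:,::-1].astype(np.int32));M=cv2.moments(c);e=(M["m10"]/M["m00"],M["m01"]/M["m00"])
        print(n,"wheel",m.sum(),cv2.boundingRect(c),ray(e,p,o[2]-.013)-o)
    r=np.hypot(C[...,0]-.534,C[...,1]+.190)
    m=br&(r<.02)&(C[...,2]<.095)
    if m.sum()>3: v,u=np.nonzero(m);print(n,"collar",m.sum(),ray([u.mean(),v.mean()],p,.079),C[m].mean(0))
    m=(r<.012)&(C[...,2]>.09)&(C[...,2]<.125)
    if m.sum(): print(n,"pin",m.sum(),C[m].mean(0),C[m].max(0),C[m].min(0))
    for k,z in(("spindle_seat",.081),("wheel_mid",o[2]-.003)):
        for e in tip_of(k,p)[:1]: print(n,k,e["p"],e["xy"],ray(e["xy"],p,z))
    x,y=[int(a) for a in e["xy"]]
    cv2.imwrite(f"pics/rel_{n}.png",cv2.resize(p["color"][max(0,y-40):y+60,max(x-60,0):x+60],(720,600),interpolation=cv2.INTER_CUBIC))
print(o)
E
python3 rel.py
```

```text
time: 25.4
tool_pos: [0.5333, -0.1876, 0.1815]
tcp_rot: [-179.9, 0.1, 10.2]
contact_force: [-0.7, 0.8, -1.4]
finger_gap: 0.213
grip_force: 39.3
side wheel 93 (285, 144, 19, 10) [-0.0015  0.0008 -0.013 ]
side collar 33 [ 0.533  -0.1883  0.079 ] [ 0.5329 -0.1873  0.0797]
side pin 11 [ 0.5331 -0.1887  0.1021] [ 0.5354 -0.1854  0.1114] [ 0.5305 -0.1919  0.0916]
side spindle_seat 0.51 [290.4, 169.5] [ 0.5391 -0.1889  0.081 ]
side wheel_mid 0.38 [252.2, 257.6] [0.5414 0.3412 0.1785]
[ 0.5333 -0.1876  0.1815]
```

```bash
python3 -m handwheel '[0,1.3,12,0,0,0,15,0,0,0,12,0,0,0,6,0,0,0,3,0,0,0,0,0,0,0,0,0]' >/dev/null; python3 ok.py -3 3; python3 rel.py
```

```text
t26.28 phi179.1 r78.2 ztip126.98 F-0.1,-0.1,-1.1 yaw10.1
side wheel 108 (284, 155, 19, 16) [-0.0027  0.0142 -0.013 ]
side collar 30 [ 0.5332 -0.1902  0.079 ] [ 0.5331 -0.1889  0.0799]
side pin 11 [ 0.5312 -0.1875  0.1043] [ 0.5349 -0.1802  0.1229] [ 0.5224 -0.1933  0.0921]
side spindle_seat 0.6 [292.7, 171.3] [ 0.5295 -0.1801  0.081 ]
side wheel_mid 0.43 [293.2, 155.6] [ 0.5351 -0.2     0.132 ]
[ 0.5345 -0.1903  0.135 ]
```

```bash
python3 -m handwheel '[-0.9,-1.3,3,0,0,0,0,0,0,0,0,0]' >/dev/null; python3 ok.py -3 3
python3 - <<'E'
from h import *
p=get_image("side");print(get_obs()["tool_pos"]);im=p["color"][135:185,262:322]
cv2.imwrite("pics/fin.png",cv2.resize(im,(720,600),interpolation=cv2.INTER_CUBIC))
def pr(X):
    c=p["intrinsics"]@(p["R"]@np.array(X)+p["t"]);return ((c[:2]/c[2]-[262,135]+.5)*12).round(0)
o=get_obs()["tool_pos"]
print("wheel centre/edges",pr(o-[0,0,.012]),pr(o-[.031,0,.012]),pr(o-[-.031,0,.012]),"pin foot/tip",pr([.5332,-.189,.081]),pr([.5332,-.189,.113]))
E
```

```text
t26.83 phi177.9 r79.7 ztip123.69 F0.1,0.3,-0.7 yaw10.2
[ 0.53313165 -0.18881863  0.13178314]
wheel centre/edges [377. 311.] [485. 327.] [270. 295.] pin foot/tip [367. 423.] [375. 330.]
```

View pics/fin.png

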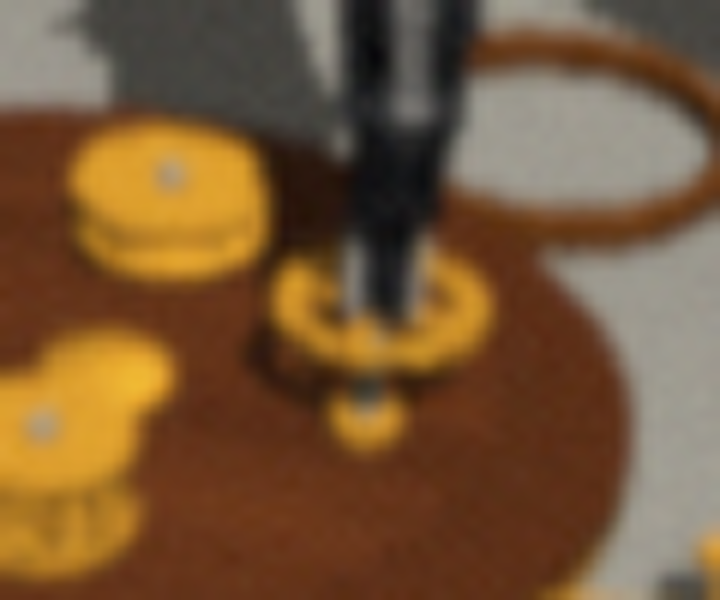

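The wheel's rim spans about x 272–492 in the crop, centre 382. The collar is at (368,418) with the pin rising behind the rim near (375,375), so the wheel is about 1 mm too far towards −x. I'll correct that and lower it with a guard on the force.

```bash
W='python3 ok.py -3.5 2.5'
python3 -m handwheel '[0.8,0.1,2,0,0,0,0,0,0,0,0,0]' >/dev/null; $W &&
python3 -m handwheel '[0,0,1.5,0,0,0,0,0,0,0,0,0]' >/dev/null; $W &&
python3 -m handwheel '[0,0,1,0,0,0,0,0,0,0,0,0]' >/dev/null; $W &&
python3 -m handwheel '[0,0,1,0,0,0,0,0,0,0,0,0]' >/dev/null; $W &&
python3 -m handwheel '[0,0,1,0,0,0,0,0,0,0,0,0]' >/dev/null; $W &&
python3 -m handwheel '[0,0,1,0,0,0,0,0,0,0,0,0]' >/dev/null; $W &&
python3 -m handwheel '[0,0,1,0,0,0,0,0,0,0,0,0]' >/dev/null; $W &&
python3 -m handwheel '[0,0,1,0,0,0,0,0,0,0,0,0]' >/dev/null; $W &&
python3 -m handwheel '[0,0,1,0,0,0,0,0,0,0,0,0]' >/dev/null; $W
```

```text
t27.13 phi178.0 r78.7 ztip121.74 F-0.2,-0.7,-1.5 yaw10.2
t27.38 phi178.0 r78.7 ztip120.27 F-1.0,-0.5,-1.4 yaw10.2
t27.63 phi178.0 r78.7 ztip119.34 F-0.4,-0.3,-1.1 yaw10.2
t27.88 phi178.0 r78.7 ztip118.33 F0.2,-0.5,-0.8 yaw10.2
t28.13 phi178.0 r78.7 ztip117.31 F0.3,-0.9,-1.7 yaw10.2
t28.38 phi178.0 r78.7 ztip116.32 F0.4,-0.6,-1.3 yaw10.2
t28.63 phi178.0 r78.7 ztip115.32 F0.3,-0.5,-0.8 yaw10.2
t28.88 phi178.1 r78.6 ztip114.39 F-0.3,-0.2,-1.1 yaw10.2
t29.13 phi178.2 r78.6 ztip113.39 F-0.1,-1.5,-0.8 yaw10.2
```

```bash
W='python3 ok.py -3.5 2.5'
python3 -m handwheel '[0,0,1,0,0,0,1,0,0,0,0,0]' >/dev/null; $W &&
python3 -m handwheel '[0,0,1,0,0,0,1,0,0,0,0,0]' >/dev/null; $W &&
python3 -m handwheel '[0,0,1,0,0,0,1,0,0,0,0,0]' >/dev/null; $W &&
python3 -m handwheel '[0,0,1,0,0,0,1,0,0,0,0,0]' >/dev/null; $W &&
python3 -m handwheel '[0,0,1,0,0,0,1,0,0,0,0,0]' >/dev/null; $W &&
python3 -m handwheel '[0,0,1,0,0,0,1,0,0,0,0,0]' >/dev/null; $W &&
python3 -m handwheel '[0,0,1,0,0,0,1,0,0,0,0,0]' >/dev/null; $W &&
python3 -m handwheel '[0,0,1,0,0,0,1,0,0,0,0,0]' >/dev/null; $W &&
python3 -m handwheel '[0,0,1,0,0,0,1,0,0,0,0,0]' >/dev/null; $W &&
python3 -m handwheel '[0,0,1,0,0,0,1,0,0,0,0,0]' >/dev/null; $W; python3 rel.py | grep -v tip
```

```text
t29.38 phi178.2 r78.7 ztip111.27 F-0.6,-2.1,-0.3 yaw10.1
t29.63 phi178.3 r78.7 ztip109.28 F1.0,-2.5,-1.4 yaw10.1
t29.88 phi178.2 r78.7 ztip107.29 F0.3,-3.1,-0.2 yaw10.1
t30.13 phi178.2 r78.6 ztip105.31 F-0.0,-2.2,-0.8 yaw10.2
t30.38 phi178.2 r78.7 ztip103.28 F-0.4,-3.6,-0.4 yaw10.1
t30.63 phi178.2 r78.6 ztip101.30 F-0.5,-3.4,1.1 yaw10.2
t30.88 phi178.2 r78.6 ztip99.28 F-0.5,-4.0,0.3 yaw10.2
t31.13 phi178.2 r78.6 ztip97.30 F-0.0,-4.2,0.5 yaw10.2
t31.38 phi178.2 r78.6 ztip95.31 F-0.3,-4.4,0.9 yaw10.2
t31.63 phi178.2 r78.6 ztip93.29 F0.4,-5.0,0.4 yaw10.2
side wheel 156 (281, 163, 22, 16) [-0.0006  0.016  -0.013 ]
side collar 28 [ 0.5345 -0.197   0.079 ] [ 0.5331 -0.1861  0.0864]
side pin 1 [ 0.5291 -0.1796  0.091 ] [ 0.5291 -0.1796  0.091 ] [ 0.5291 -0.1796  0.091 ]
side wheel_mid 0.67 [294.1, 164.9] [ 0.5284 -0.1949  0.0983]
[ 0.5342 -0.1891  0.1013]
```

```bash
W='python3 ok.py -3.5 3'
python3 -m handwheel '[0,0.6,0,0,0,0,0,0,0,0,0,0]' >/dev/null; $W &&
python3 -m handwheel '[0,0,1,0,0,0,0.5,0,0,0,0,0]' >/dev/null; $W &&
python3 -m handwheel '[0,0,0.5,0,0,0,0,0,0,0,0,0]' >/dev/null; $W &&
python3 -m handwheel '[0,0,0.5,0,0,0,0,0,0,0,0,0]' >/dev/null; $W &&
python3 -m handwheel '[0,0,0.5,0,0,0,0,0,0,0,0,0]' >/dev/null; $W &&
python3 -m handwheel '[0,0,0.5,0,0,0,0,0,0,0,0,0]' >/dev/null; $W &&
python3 -m handwheel '[0,0,0.5,0,0,0,0,0,0,0,0,0]' >/dev/null; $W &&
python3 -m handwheel '[0,0,0.5,0,0,0,0,0,0,0,0,0]' >/dev/null; $W &&
python3 -m handwheel '[0,0,0.5,0,0,0,0,0,0,0,0,0]' >/dev/null; $W &&
python3 -m handwheel '[0,0,0.5,0,0,0,0,0,0,0,0,0]' >/dev/null; $W &&
python3 -m handwheel '[0,0,0.5,0,0,0,0,0,0,0,0,0]' >/dev/null; $W
```

```text
t32.18 phi178.2 r78.6 ztip93.33 F0.5,-3.1,0.4 yaw10.2
t32.43 phi178.3 r78.6 ztip91.73 F-0.1,-2.6,0.3 yaw10.2
t32.68 phi178.3 r78.5 ztip91.30 F0.7,-2.7,0.4 yaw10.2
t32.93 phi178.3 r78.5 ztip90.82 F0.1,-1.7,0.2 yaw10.2
t33.18 phi178.3 r78.6 ztip90.32 F0.7,-2.4,0.1 yaw10.2
t33.43 phi178.4 r78.6 ztip89.80 F0.8,-2.5,0.3 yaw10.2
t33.68 phi178.4 r78.6 ztip89.31 F2.0,-1.2,0.0 yaw10.2
t33.93 phi178.4 r78.6 ztip88.81 F1.0,-1.3,-0.6 yaw10.2
t34.18 phi178.4 r78.5 ztip88.34 F1.3,-1.5,-0.1 yaw10.2
t34.43 phi178.4 r78.5 ztip87.89 F0.9,-0.7,0.2 yaw10.2
t34.68 phi178.5 r78.6 ztip87.62 F-0.6,-1.3,3.6 yaw10.2
```

```bash
python3 -m handwheel '[0,0,0,0,0,0,0,0,0,0,0,0,0,0,0,0,0,0,0,0,0,0,0,0]' 0.5; python3 -m handwheel '[0,0,-3,0,0,0,-8,0,0,0,-12,0,0,0,-20,0,0,0,-25,0,0,0,-30,0,0,0,-30,0,0,0,-20,0,0,0,0,0,0,0,0,0]'
python3 - <<'E'
from h import *
np.set_printoptions(precision=4,suppress=True)
p=get_image("side");C=cloud(p);hsv=cv2.cvtColor(p["color"],cv2.COLOR_BGR2HSV);br=(hsv[...,1]>110)&(hsv[...,2]>100)
r=np.hypot(C[...,0]-.534,C[...,1]+.190)
m=br&(r<.037)&(C[...,2]>.078)&(C[...,2]<.096);c=cv2.convexHull(np.argwhere(m)[:,::-1].astype(np.int32));M=cv2.moments(c);e=(M["m10"]/M["m00"],M["m01"]/M["m00"])
print("wheel",cv2.boundingRect(c),ray(e,p,.083),np.median(C[m][:,2]))
P=C[m];A=np.c_[P[:,:2]-[.534,-.19],np.ones(len(P))];print("plane",np.linalg.lstsq(A,P[:,2],rcond=None)[0])
m=(r<.011)&(C[...,2]>.097)&(C[...,2]<.13);print("pipe/pin",m.sum(),C[m].mean(0),np.percentile(C[m][:,2],[10,50,90,100]))
for e in tip_of("wheel_mid",p)[:1]: print(e["p"],ray(e["xy"],p,.093))
E
```

```text
time: 35.18
tool_pos: [0.5342, -0.1894, 0.0953]
tcp_rot: [-180.0, 0.0, 10.2]
contact_force: [-0.2, -0.2, -0.1]
finger_gap: 0.499
grip_force: 0.0
time: 36.02
tool_pos: [0.5351, -0.1899, 0.2457]
tcp_rot: [180.0, -0.2, 10.2]
contact_force: [-1.1, 0.2, 0.3]
finger_gap: 0.501
grip_force: 0.0
wheel (283, 164, 19, 12) [ 0.5343 -0.1885  0.083 ] 0.08495525607029925
plane [0.0131 0.0002 0.0854]
pipe/pin 23 [ 0.5331 -0.1877  0.1054] [0.1002 0.1062 0.1096 0.1112]
0.45 [ 0.5292 -0.2123  0.093 ]
```

```bash
python3 -c "
from cell import *
print(job_done())"
```

```text
the job is handed in; nothing more can be done
None
```

I handed the job in at about 36 s: the hour wheel sits home on the spindle, pipe up, and the spindle is about 4 mm off the pointer line (9 mm allowed) by camera, but the hand-in returned no verdict.

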